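# Plug the toothed divider into the test-tile tray and bolt it down

## Task

Lift the blue toothed divider out of its stand and lower it into the slotted metal rail of the test-tile tray so that every tooth enters its own slot and the bar sits fully down on the rail; the rail is not clamped exactly in the middle, so feel for the slots gently (never push the divider against the tray with more than about 25 N). Then slide the red-knobbed bolt fully home over the end of the bar, let go, and leave the canister, the glass jar and the clay whistle where they stand.

Things in the scene. Friction and masses are not known exactly. Their poses are not given: they have to be found in the camera images.
- comb: blue plastic toothed divider, 0.1 to 0.25 kg, starting in the stand. Origin: centre of the underside of its bar; y along the bar, z up. Bar 18 (x) x 150 (y) x 14 mm (z 0 to 14). Four thin cross fins at y = -44, -33, 33, 44 mm, 66 mm wide in x, z 2 to 14. The same when turned half round.
- comb_grip (a point): centre of the divider's grip block, 29 mm above the divider's origin. The block is 16 (x) x 44 (y) x 30 mm (z 14 to 44 above the origin), on top of the bar's middle; grasp it from above across x.
- comb_tips (a point): middle of the row of tooth tips, 20 mm below the divider's origin. Six teeth point down from the bar at y = -55, -33, -11, 11, 33, 55 mm, each 10 (x) x 7 (y) mm and 20 mm long, with square ends: they drop in when within about 1.5 mm (y) and 2 mm (x) of the slots' middles.
- stand: fixed plywood base 76 x 176 mm with two dark posts at y = -68 and +68 mm, on which the ends of the divider's bar rest with its underside 34 mm above the table, between lips 8 mm higher and 24 mm apart in x. Origin: centre of its underside; y along the divider.
- tray: fixed wooden tray 130 (x) x 195 (y) mm with 24 mm walls, tiles lying in it, an aluminium rail along its middle and a wooden bolt housing 56 mm high (steel guides to 63 mm) at its -y end (x -30 to 30, y -167 to -97 mm). Origin: underside, middle of the tray; x across, y along the rail, z up. Fully down, the divider's origin is 40 mm above this one.
- tray_mid (a point): tray's middle, 40 mm above its origin, level with the flat top of the rail. The rail, 30 (x) x 156 (y) mm, has six slots for the teeth, right through: 22 mm pitch, each 14 (x) x 10 (y) mm. Its middle is at x = 0 but clamped anywhere from y = -12 to +12 mm (not measured: feel or look for it). Springs under it start to yield at 4 N, then 2.5 N per mm up to 10 mm. All teeth go in at one place only.
- bolt (a joint): steel slide bolt, m: 0 open, 0.044 fully home; slides along the tray's +y, begins at 0 to 0.006. About 1.5 N moves it; it stays where left. Plate 42 mm wide, 5 mm thick, its underside 57 mm above the tray's: it passes 3 mm over a divider that is fully down and is blocked by one that is not. Its leading edge is 27 mm ahead (+y) of the knob.
- bolt_knob (a point): middle of the red knob on the bolt, 14 (x) x 16 (y) mm, standing 26 mm high on the plate (62 to 88 mm above the tray's underside), this point 75 mm above it. It is at tray x = 0, y = -125 mm + the bolt's value.
- pot_a: bystander, loose: film canister with black lid and blue-edged label, 36 mm wide, 56 mm high; origin centre of its underside
- glass_jar: bystander, loose: small clear jar with green lid, 54 mm wide, 92 mm high; origin centre of its underside
- clay_whistle: bystander, loose: small brown clay animal whistle, 30 x 46 x 46 mm; origin centre of its underside
There are look-alikes about, which are no part of the job. Of the things shaped like the comb, the blue one is meant.

How it is judged:
By the outcome, as a careful person would: the job done as asked, in the order asked, and still so for the second after the job is handed in, with the robot touching nothing.
It also fails if it takes over 72 s, if anything falls off the work surface, if the arm or the gripper's body presses on something with over 40 N, if the wrist force passes 120 N, or if a joint passes its speed limit or range.

## Robot

A 7-joint arm with a two-finger parallel gripper is mounted at the origin on a cart in front of the work surface, level with it; the furniture and walls round the work are solid. World frame = base frame: x ahead of the robot, y to its left, z up, the work surface at z = 0. Lengths are in mm, angles in rad, forces in N, time in s.
With the tool pointing down it reaches from about 425 to 950 mm from the base axis. Payload 4.7 kg.
Tool frame: the origin (TCP) lies at the very end of the fingers, on their centre line; the grasp point (between the pads) lies 19 mm behind it (manip.grasp_offset is the distance from the TCP to the grasp point, in mm); z points along the fingers, y is the line along which they close (so a half turn about z gives the same grasp; the last joint's range is limited). The gripper opens to 87 mm and grips with 3 to 60 N. Pads are 19 mm wide; open, the fingers measure 117 mm over their backs; the gripper's body (75 mm by 190 mm) begins 51 mm behind the grasp point.
Start: joints at [1.259, 0.469, -0.049, 1.532, 0.024, 1.141, -0.082], TCP at [188.403, -648.193, 222.573] pointing down, gripper open.
Joint ranges: [-2.59, 2.59], [-0.33, 1.99], [-1.39, 1.29], [0.1, 2.45], [-1.04, 4.18], [0.21, 1.99], [-2.66, 2.66]. Speed limits (rad/s): [2.57, 2.57, 3.14, 3.14, 3.14, 3.14, 3.14].

## Interface

Orientations are given as a unit quaternion [w, x, y, z].
In Python, from cell import manip, eyes, ticket gives the robot as it stands.
- The arm moves only by the shell command python3 -m handwheel 'ROWS'. ROWS is JSON, a list of rows, each an object with "fingers": the opening, from -1 (shut) to 1 (fully open); "delta_pos": the shift along the tool's x, y, z each as a share of 300 mm, from -1 to 1, a list of three; "dr": the turn, a rotation vector about the tool's x, y, z each as a share of 90 degrees, from -1 to 1, a list of three. In form: [{"fingers": fingers, "delta_pos": [dx, dy, dz], "dr": [wx, wy, wz]}, ...]. A call has 1 to 12 rows; each row is the pose to reach, as a shift and turn from the pose commanded when the call began, along the tool's axes at that moment; what a row does not reach only later rows make up. A row lasts 1/10 s, in which the tool goes at most 50 mm and 8.59 degrees, less where a joint would pass 70% of its speed; a pose out of reach is approached as far as the arm can. A call with a number of a shift or a turn outside -1 to 1 is refused whole. A call with a gripper value outside its range is refused whole. The fingers move at their own pace and stop on an object; the grip force is fixed at half the most. Time passes only in rows, so rows that repeat a pose let the fingers close. It gives the time, the measured TCP pose, the force, the opening and the grip force at its end, in the units of the state.
- manip.get_obs(): the state, without advancing time (a new reading comes with each control period).
- eyes.read_camera(name): name is "side" or "top"; returns the picture (384x512x3 uint8, blue, green, red); there is no depth.
- eyes.calibration(name): a dict with "fovy" (degrees; the focal length in pixels is half the picture's height over the tangent of half this angle, whatever the lens; pixels are square), "cx", "cy" (the principal point, pixels), "k1" (the pictures are not rectified: a ray, as slopes to the right and down, at radius r is drawn at 1 + k1 r^2 times it, then the intrinsics apply), "xyz" and "attitude" of the camera in the world. Camera axes: x right, y up, looking along -z (the intrinsics and any distortion apply to the point x, -y, -z); pixel columns grow to the right and rows downward; lengths in mm; the calibration is good to about 2 mm. A picture is of the moment at which its call begins. calibration takes no time and is no camera call.
- ticket.finish_job(): hands the job in; it is judged then, once.
The state is a dict: "t": time; "qpos": joint angles; "dq": joint speeds; "joint_efforts": joint torques, N m; "tool_pos": TCP position; "orientation": TCP orientation; "force": force on the tool from outside, world axes, zero at the start; "ft_torque": the same for the moment, N m; "finger_gap": finger opening in mm; "gripper_force": force on a finger pad.
Only numpy, scipy, OpenCV 4.12 (cv2) and the standard library are available. Lean on these libraries where they do the work, as an engineer would, in place of code of your own. Each camera call takes 0.05 s, during which the arm holds its last target. There are 200 camera calls.

## Working session

There is one attempt and no reset: what is moved stays moved. The work goes in short steps, Python scripts to look and compute and a shell command to move; the robot and the scene stay as the last step left them, time stands still between calls to the robot, and variables do not carry over. Pictures are saved under pics/ and viewed, at most 10 in all, crops included, and the job is handed in when it is done.

```bash
ls; mkdir -p pics
python3 - <<'E'
from cell import manip, eyes
import cv2
o=manip.get_obs();print(o)
for n in("side","top"):
    cv2.imwrite(f"pics/{n}0.png",cv2.resize(eyes.read_camera(n),(800,600),interpolation=cv2.INTER_CUBIC));print(n,eyes.calibration(n))
E
```

```text
pics
{'t': 0.0, 'qpos': array([ 1.25912276,  0.46945479, -0.04863627,  1.53368137,  0.02409417,
        1.1409989 , -0.08230269]), 'dq': array([-0.00063143,  0.0006115 , -0.00065139,  0.00131882,  0.00130074,
       -0.00034975, -0.00025037]), 'joint_efforts': array([ 6.70204427e-04, -5.07973981e+01, -8.02176073e-02, -2.36152053e+01,
       -6.12295652e-02,  3.80662666e-02,  1.92156767e-04]), 'tool_pos': array([ 188.20753773, -647.60859357,  221.49588016]), 'orientation': array([-9.65092439e-04,  9.90016608e-01,  1.40947362e-01, -1.61450164e-04]), 'force': array([-1.42590563, -0.00472777,  0.78698961]), 'ft_torque': array([-0.05842379,  0.01324999, -0.01260068]), 'gripper_force': 0.0, 'finger_gap': 87.26465720577296}
side {'fovy': 53.63726181694887, 'cx': 257.09395468203047, 'cy': 190.30237780526392, 'k1': 0.004973160258145673, 'xyz': array([ 399.89228017, -883.29517809,  698.87892462]), 'attitude': array([ 0.87266905,  0.4685483 , -0.06094316, -0.12327668])}
top {'fovy': 55.42618552575834, 'cx': 253.78828265279785, 'cy': 189.84788468124918, 'k1': -0.06247155640294208, 'xyz': array([ 485.26836812,   28.18122588, 1197.72259884]), 'attitude': array([ 0.70887889,  0.04416464, -0.0439955 , -0.70257   ])}
```

View pics/top0.png

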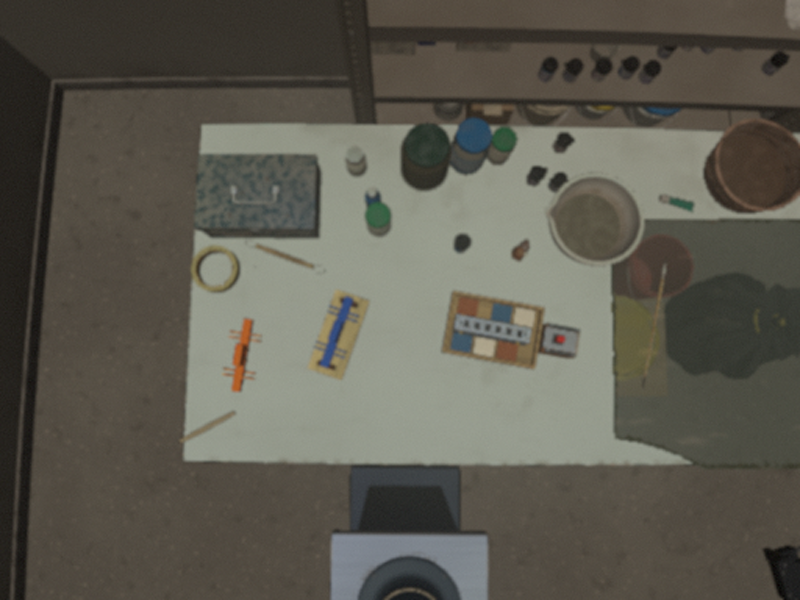

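View pics/side0.png

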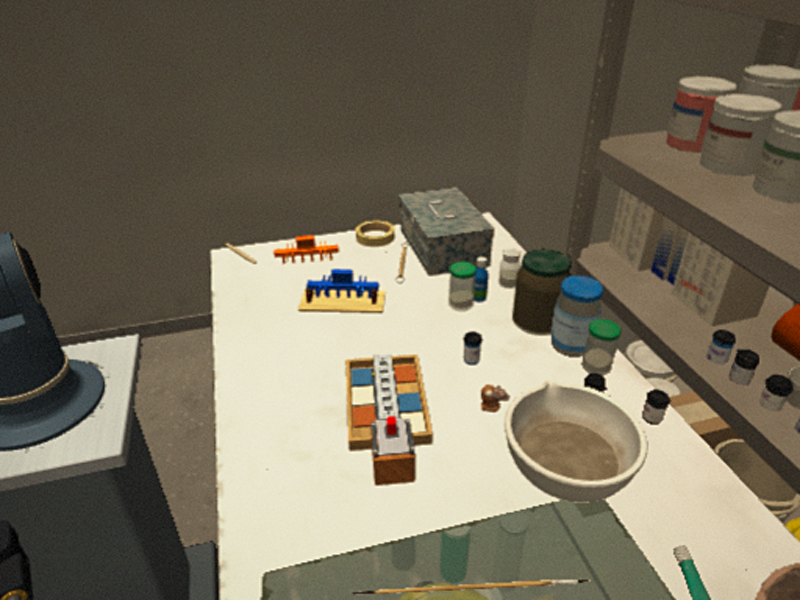

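Candidates for the comb are the blue toothed bar on plywood at top-view pixel (340,332), side (342,285), and the orange bar at top (242,355), side (306,250), which is the look-alike. I choose the blue one. The tray is at top (492,330), the red knob at (560,340), the canister at (462,242), the whistle at (520,250) and the jar at (378,217). Next is a close crop.

```bash
cat > h.py <<'E'
import numpy as np, cv2
from scipy.spatial.transform import Rotation as R
from cell import manip, eyes
def cal(n):
    c=eyes.calibration(n); q=c["attitude"]
    return c, 192/np.tan(np.radians(c["fovy"]/2)), R.from_quat([q[1],q[2],q[3],q[0]]).as_matrix()
def proj(n,P):
    c,f,M=cal(n); p=(np.atleast_2d(P)-c["xyz"])@M
    s=np.c_[p[:,0]/-p[:,2],p[:,1]/p[:,2]]
    s=s*(1+c["k1"]*(s**2).sum(1,keepdims=True))
    return s*f+[c["cx"],c["cy"]]
def unproj(n,uv,z):
    c,f,M=cal(n); d=(np.atleast_2d(uv)-[c["cx"],c["cy"]])/f; s=d.copy()
    for _ in range(20): s=d/(1+c["k1"]*(s**2).sum(1,keepdims=True))
    r=np.c_[s[:,0],-s[:,1],-np.ones(len(s))]@M.T
    z=np.broadcast_to(z,len(s))
    return c["xyz"]+r*((z-c["xyz"][2])/r[:,2])[:,None]
def avg(n,k=6): return np.mean([eyes.read_camera(n).astype(float) for _ in range(k)],0)
def blue(im):
    b,g,r=im[...,0],im[...,1],im[...,2]; return (b>1.7*r+10)&(b>1.4*g+8)
def red(im):
    b,g,r=im[...,0],im[...,1],im[...,2]; return (r>2.2*b+10)&(r>2.2*g+10)
E
python3 - <<'E'
from h import *
T,S=avg("top"),avg("side"); np.savez("a.npz",T=T,S=S)
def crop(im,x,y,w,h,W,H): return cv2.resize(im[y:y+h,x:x+w].astype(np.uint8),(W,H),interpolation=cv2.INTER_CUBIC)
a=np.vstack([np.hstack([crop(T,190,178,60,75,240,300),crop(T,275,178,112,60,560,300)]),
 np.hstack([crop(S,185,165,66,40,400,300)[:,:400],crop(S,215,220,66,92,400,300)])])
cv2.imwrite("pics/c1.png",a)
def cen(n,im,mask,x0,y0,x1,y1):
    m=np.zeros_like(mask);m[y0:y1,x0:x1]=1;m&=mask;y,x=np.nonzero(m);return np.c_[x,y]
p=cen("top",T,blue(T),195,180,240,245);w=unproj("top",p,45)
print(len(p),w.mean(0));u,s,v=np.linalg.svd(w-w.mean(0));print(v[0],s)
for n,im,bx in(("top",T,(340,200,375,235)),("side",S,(235,255,265,290))):
    p=cen(n,im,red(im),*bx);print(n,len(p),p.mean(0),unproj(n,p.mean(0),80))
E
```

```text
170 [559.20836351 151.06323318  45.        ]
[-0.94563211  0.32523823 -0.        ] [549.66527681  47.61441753   0.        ]
top 11 [358.36363636 216.90909091] [[ 544.5713288  -292.77728094   80.        ]]
side 59 [250.10169492 272.08474576] [[ 543.6279802  -297.42425634   80.        ]]
```

View pics/c1.png

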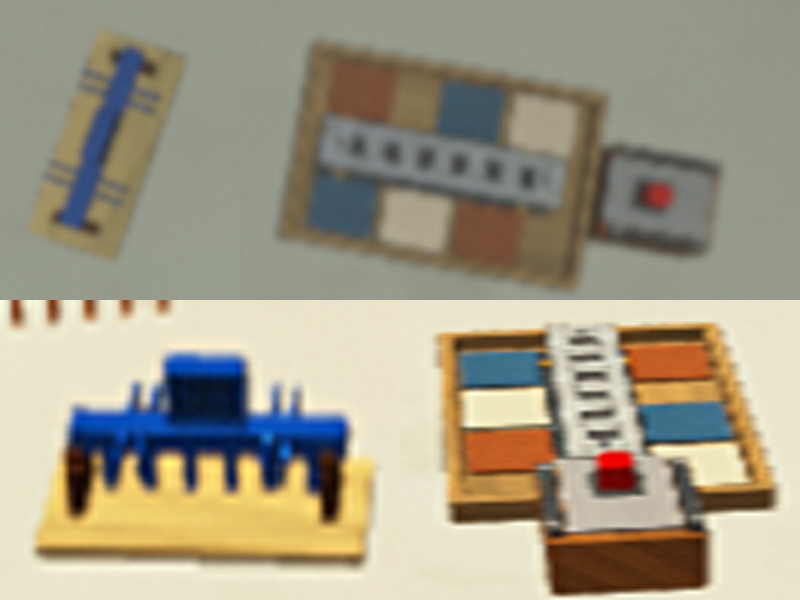

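The crop confirms the blue divider in its stand. It shows six slots in the rail, which is shifted away from the bolt. Next I measure the tray corners, slots and divider.

```bash
cat > m.py <<'E'
from h import *
d=np.load("a.npz");T,S=d["T"],d["S"]
tc=lambda x,y:((x-240)/5-.5+275,y/5-.5+178)
cor=unproj("top",[tc(*p) for p in((312,42),(607,95),(578,288),(277,237))],24)
print("corners",cor.round(1)[:,:2],"centre",cor.mean(0))
ax=(cor[0]-cor[1]+cor[3]-cor[2])[:2];print("len",np.linalg.norm(cor[0]-cor[1]),np.linalg.norm(cor[3]-cor[2]),"yaw of +y",np.degrees(np.arctan2(ax[1],ax[0])))
def slots(n,im,pts,hw,hh,sc):
    g=cv2.resize(im.mean(2).astype(np.float32),None,fx=8,fy=8,interpolation=cv2.INTER_CUBIC);out=[]
    for u,v in pts:
        x0,x1,y0,y1=[int(round((a+.5)*8)) for a in(u-hw,u+hw,v-hh,v+hh)]
        w=g[y0:y1,x0:x1];w=np.clip(np.percentile(w,70)-w-5,0,None)
        yy,xx=np.mgrid[y0:y1,x0:x1];out.append(((w*xx).sum()/w.sum()/8-.5+.5/8,(w*yy).sum()/w.sum()/8-.5+.5/8))
    return np.array(out)
t=slots("top",T,[tc(*p) for p in((357,147),(390,152),(425,160),(459,166),(493,172),(528,178))],3.2,3,5)
sc=lambda x,y:((x-400)/(400/66)-.5+215,(y-300)/(300/92)-.5+220)
s=slots("side",S,[sc(*p) for p in((586,338),(589,357),(591,376),(593,396),(595,416),(597,437))],5,2.6,6)
for n,p in(("top",t),("side",s)):
    w=unproj(n,p,40)[:,:2];f=np.polyfit(np.arange(6),w,1);print(n,w.round(1).tolist(),"mid",w.mean(0),"pitch",np.hypot(*f[0]),"yaw",np.degrees(np.arctan2(-f[0][1],-f[0][0])))
# comb: blue in both views; side grip block top
from scipy.ndimage import label
L,k=label(blue(S)[155:210,190:250]);
y,x=np.nonzero(L==np.bincount(L[L>0]).argmax());print("side blue bbox",x.min()+190,x.max()+190,y.min()+155,y.max()+155)
# fit comb pose by silhouette
boxes=[((-9,-75,0),(9,75,14)),((-8,-22,14),(8,22,44))]+[((-33,a-.8,2),(33,a+.8,14)) for a in(-44,-33,33,44)]+[((-5,a-3.5,-20),(5,a+3.5,0)) for a in(-55,-33,-11,11,33,55)]
def sil(n,p,z=34):
    K=4;m=np.zeros((384*K,512*K),np.uint8);c,s_=np.cos(p[2]),np.sin(p[2])
    for lo,hi in boxes:
        q=np.array([[a,b,e] for a in(lo[0],hi[0]) for b in(lo[1],hi[1]) for e in(lo[2],hi[2])],float)
        w=np.c_[c*q[:,0]-s_*q[:,1]+p[0],s_*q[:,0]+c*q[:,1]+p[1],q[:,2]+z]
        cv2.fillConvexPoly(m,cv2.convexHull(np.round((proj(n,w)+.5)*K-.5).astype(np.int32)),255)
    return cv2.resize(m,(512,384),interpolation=cv2.INTER_AREA)/255.
def blueness(im): return cv2.GaussianBlur(np.clip((im[...,0]-np.maximum(im[...,2],im[...,1]))/50,0,1),(0,0),.7)
def fit(n):
    B=blueness(T if n=="top" else S);r=np.s_[175:250,190:245] if n=="top" else np.s_[160:210,185:250]
    from scipy.optimize import minimize
    f=lambda p:((cv2.GaussianBlur(sil(n,p),(0,0),.9)-B)[r]**2).sum()
    return minimize(f,[559,151,np.radians(71-90+180)],method="Nelder-Mead",options=dict(initial_simplex=[[559,151,2.81],[565,151,2.81],[559,157,2.81],[559,151,2.86]],maxiter=120))
for n in("top","side"):
    o=fit(n);print(n,"comb",o.x[:2],np.degrees(o.x[2]),o.fun)
E
python3 m.py
```

```text
corners [[ 646.4  -84.6]
 [ 613.5 -276.3]
 [ 489.  -254.9]
 [ 520.2  -61.9]] centre [ 567.25179713 -169.41741546   24.        ]
len 194.44300456115235 195.56556228170248 yaw of +y 80.53379421563093
top [[577.4, -112.0], [573.4, -133.9], [570.1, -155.4], [566.3, -176.6], [562.5, -198.4], [558.0, -220.4]] mid [ 567.98211305 -166.11453104] pitch 21.954485551306806 yaw 79.9857006098808
side [[578.0, -112.0], [573.4, -134.1], [569.2, -156.4], [564.5, -178.5], [560.9, -200.1], [557.3, -222.8]] mid [ 567.21946743 -167.30148611] pitch 22.500583860126504 yaw 79.30887635776679
side blue bbox 197 241 172 189
top comb [558.99537364 151.08822106] 163.84865416330754 370.13036028048055
side comb [550.51157247 188.60317263] 163.7106577036043 265.30902318547
```

```bash
sed -i 's/\[559,151,np.radians(71-90+180)\]/[559,151,1.24]/; s/2\.81/1.24/g; s/2\.86/1.29/g' m.py; python3 m.py | tail -2; python3 -c "
from h import *
o=manip.get_obs();q=o['orientation'];print(R.from_quat([q[1],q[2],q[3],q[0]]).as_matrix().round(3))"
```

```text
side [[578.0, -112.0], [573.4, -134.1], [569.2, -156.4], [564.5, -178.5], [560.9, -200.1], [557.3, -222.8]] mid [ 567.21946743 -167.30148611] pitch 22.500583860126504 yaw 79.30887635776679
side blue bbox 197 241 172 189
[[ 0.96   0.279  0.   ]
 [ 0.279 -0.96  -0.   ]
 [ 0.     0.    -1.   ]]Traceback (most recent call last):
  File "m.py", line 39, in <module>
    o=fit(n);print(n,"comb",o.x[:2],np.degrees(o.x[2]),o.fun)
  File "m.py", line 37, in fit
    return minimize(f,[559,151,1.24],method="Nelder-Mead",options=dict(initial_simplex=[[559,151,1.24],[565,151,1.24],[559,157,1.24],[559,151,1.29]],maxiter=120))
    res = _minimize_neldermead(fun, x0, args, callback, bounds=bounds,
                               **options)
    fxcc = func(xcc)
    fx = function(np.copy(x), *(wrapper_args + args))
  File "m.py", line 36, in <lambda>
    f=lambda p:((cv2.GaussianBlur(sil(n,p),(0,0),.9)-B)[r]**2).sum()
                                  ~~~^^^^^
  File "m.py", line 30, in sil
    cv2.fillConvexPoly(m,cv2.convexHull(np.round((proj(n,w)+.5)*K-.5).astype(np.int32)),255)
                                                  ~~~~^^^^^
  File "h.py", line 8, in proj
    c,f,M=cal(n); p=(np.atleast_2d(P)-c["xyz"])@M
          ~~~^^^
  File "h.py", line 5, in cal
    c=eyes.calibration(n); q=c["attitude"]
ValueError: time passes only in moves, steps and waits
```

```bash
sed -i 's/^def cal(n)/import functools\n@functools.lru_cache\ndef cal(n)/' h.py; python3 m.py | tail -2; python3 -c "
from h import *
print(manip.get_obs()['t'],manip.grasp_offset)"
```

```text
top comb [559.856072   150.61806308] 70.1774156558423 48.881603963551555
side comb [558.54764596 153.45614919] 73.36658361408263 56.38059228247111
0.7 18.700000000000003
```

```bash
cat > go.py <<'E'
import sys
from h import *
x,y,z,a=map(float,sys.argv[1:5]);o=manip.get_obs();q=o['orientation'];M=R.from_quat([q[1],q[2],q[3],q[0]])
d=M.inv().apply(np.array([x,y,z])-o['tool_pos'])
t=np.radians(a);G=R.from_matrix(np.array([[np.cos(t),np.sin(t),0],[np.sin(t),-np.cos(t),0],[0,0,-1]]))
print("t",round(o['t'],2),"pos",o['tool_pos'].round(1),"ang",np.degrees(np.arctan2(*M.as_matrix()[[1,0],0])).round(1),"F",o['force'].round(1),"M",o['ft_torque'].round(2),"gap",o['finger_gap'].round(1))
print("delta",(d/300).round(4),"mm",np.linalg.norm(d).round(1),"dr",((M.inv()*G).as_rotvec()/(np.pi/2)).round(4))
E
python3 -m handwheel '[{"fingers":1,"delta_pos":[0.99,-0.68,0],"dr":[0,0,-0.75]},{"fingers":1,"delta_pos":[0.99,-0.68,0],"dr":[0,0,-0.75]},{"fingers":1,"delta_pos":[0.99,-0.68,0],"dr":[0,0,-0.75]},{"fingers":1,"delta_pos":[0.99,-0.68,0],"dr":[0,0,-0.75]},{"fingers":1,"delta_pos":[0.99,-0.68,0],"dr":[0,0,-0.75]},{"fingers":1,"delta_pos":[0.99,-0.68,0],"dr":[0,0,-0.75]},{"fingers":1,"delta_pos":[0.99,-0.68,0],"dr":[0,0,-0.75]},{"fingers":1,"delta_pos":[0.99,-0.68,0],"dr":[0,0,-0.75]}]'
python3 go.py 520 0 222 145; python3 go.py 559 152 180 161
```

```text
t: 1.5
tool_pos: [421.4, -363.1, 223.4]
orientation: [0.0, 0.74, 0.673, 0.002]
force: [-0.5, -0.4, -0.4]
finger_gap: 86.8
gripper_force: 0.0Traceback (most recent call last):
  File "go.py", line 6, in <module>
    print("t",round(o['t'],2),"pos",o['tool_pos'].round(1),"ang",np.degrees(np.arctan2(*M.as_matrix()[[1,0],0])).round(1),"F",o['force'].round(1),"M",o['ft_torque'].round(2),"gap",o['finger_gap'].round(1))
                                                                                                                                                                                    ^^^^^^^^^^^^^^^^^^^^^
AttributeError: 'float' object has no attribute 'round'
Traceback (most recent call last):
  File "go.py", line 6, in <module>
    print("t",round(o['t'],2),"pos",o['tool_pos'].round(1),"ang",np.degrees(np.arctan2(*M.as_matrix()[[1,0],0])).round(1),"F",o['force'].round(1),"M",o['ft_torque'].round(2),"gap",o['finger_gap'].round(1))
                                                                                                                                                                                    ^^^^^^^^^^^^^^^^^^^^^
AttributeError: 'float' object has no attribute 'round'
```

```bash
sed -i "s/o\['finger_gap'\].round(1)/round(o['finger_gap'],1)/" go.py; python3 go.py 520 -100 200 140; python3 go.py 520 -65 180 161
```

```text
t 1.5 pos [ 421.4 -363.1  223.4] ang 84.6 F [-0.5 -0.4 -0.4] M [-0.07 -0.13  0.  ] gap 86.8
delta [0.9037 0.2445 0.0806] mm 281.9 dr [ 2.400e-03 -3.000e-04 -6.154e-01]
t 1.5 pos [ 421.4 -363.1  223.4] ang 84.6 F [-0.5 -0.4 -0.4] M [-0.07 -0.13  0.  ] gap 86.8
delta [1.0197 0.2333 0.1475] mm 316.9 dr [ 2.500e-03  2.000e-04 -8.488e-01]
```

```bash
python3 -m handwheel '[{"fingers":1,"delta_pos":[0.99,0.23,0.08],"dr":[0,0,-0.85]},{"fingers":1,"delta_pos":[0.99,0.23,0.08],"dr":[0,0,-0.85]},{"fingers":1,"delta_pos":[0.99,0.23,0.08],"dr":[0,0,-0.85]},{"fingers":1,"delta_pos":[0.99,0.23,0.08],"dr":[0,0,-0.85]},{"fingers":1,"delta_pos":[0.99,0.23,0.08],"dr":[0,0,-0.85]},{"fingers":1,"delta_pos":[0.99,0.23,0.08],"dr":[0,0,-0.85]},{"fingers":1,"delta_pos":[0.99,0.23,0.08],"dr":[0,0,-0.85]},{"fingers":1,"delta_pos":[0.99,0.23,0.08],"dr":[0,0,-0.85]},{"fingers":1,"delta_pos":[0.99,0.23,0.08],"dr":[0,0,-0.85]}]'
python3 go.py 559.2 152 140 161
```

```text
t: 2.4
tool_pos: [518.1, -81.1, 198.7]
orientation: [0.0, 0.168, 0.986, -0.0]
force: [-0.1, -0.1, 0.1]
finger_gap: 87.2
gripper_force: 0.0
t 2.4 pos [518.1 -81.1 198.7] ang 160.6 F [-0.1 -0.1  0.1] M [ 0.05 -0.16  0.04] gap 87.2
delta [0.1285 0.7785 0.1954] mm 243.9 dr [-0.0001  0.0002 -0.0042]
```

```bash
python3 -m handwheel '[{"fingers":1,"delta_pos":[0.1285,0.7785,0.34],"dr":[0,0,-0.004]},{"fingers":1,"delta_pos":[0.1285,0.7785,0.34],"dr":[0,0,-0.004]},{"fingers":1,"delta_pos":[0.1285,0.7785,0.34],"dr":[0,0,-0.004]},{"fingers":1,"delta_pos":[0.1285,0.7785,0.34],"dr":[0,0,-0.004]},{"fingers":0.2,"delta_pos":[0.1285,0.7785,0.34],"dr":[0,0,-0.004]},{"fingers":0.2,"delta_pos":[0.1285,0.7785,0.34],"dr":[0,0,-0.004]},{"fingers":0.2,"delta_pos":[0.1285,0.7785,0.34],"dr":[0,0,-0.004]},{"fingers":0.2,"delta_pos":[0.1285,0.7785,0.34],"dr":[0,0,-0.004]}]'
python3 go.py 559.2 152 51 161
python3 - <<'E'
from h import *
T,S=avg("top",2),avg("side",2)
cv2.imwrite("pics/c2.png",np.hstack([cv2.resize(T[170:260,180:255].astype(np.uint8),(400,480),interpolation=2),cv2.resize(S[150:222,188:248].astype(np.uint8),(400,480),interpolation=2)]))
E
```

```text
t: 3.2
tool_pos: [561.0, 149.6, 96.7]
orientation: [0.0, 0.169, 0.986, -0.001]
force: [0.5, 0.0, 0.3]
finger_gap: 62.9
gripper_force: 0.0
t 3.2 pos [561.  149.6  96.7] ang 160.5 F [0.5 0.  0.3] M [ 0.03 -0.14  0.01] gap 62.9
delta [0.0084 0.0057 0.1523] mm 45.8 dr [-0.0007  0.0004 -0.0057]
```

View pics/c2.png

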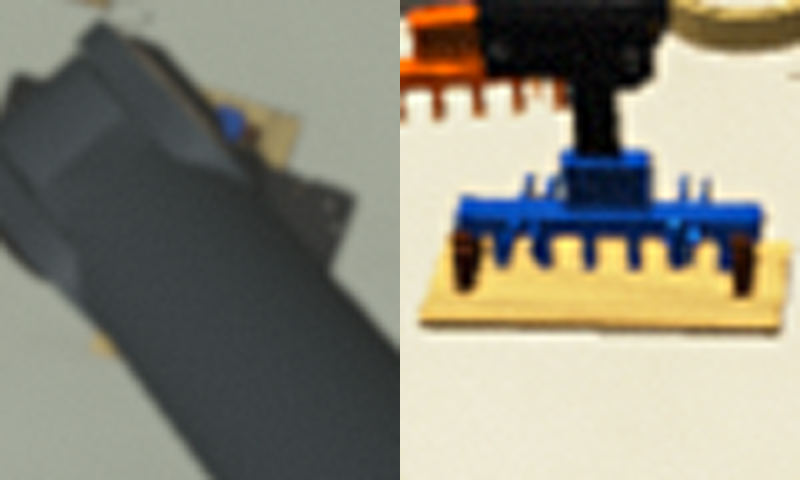

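The fingers sit right over the block of the blue comb, at (607,180). I descend and grasp.

```bash
python3 -m handwheel '[{"fingers":0.2,"delta_pos":[0.008,0.006,0.1],"dr":[0,0,-0.006]},{"fingers":0.2,"delta_pos":[0.008,0.006,0.152],"dr":[0,0,-0.006]},{"fingers":0.2,"delta_pos":[0.008,0.006,0.152],"dr":[0,0,-0.006]},{"fingers":0.2,"delta_pos":[0.008,0.006,0.152],"dr":[0,0,-0.006]}]'
python3 go.py 559.2 152 51 161
```

```text
t: 3.8
tool_pos: [559.2, 153.1, 51.1]
orientation: [-0.0, 0.165, 0.986, -0.0]
force: [-0.1, -0.8, -0.2]
finger_gap: 52.3
gripper_force: 0.0
t 3.8 pos [559.2 153.1  51.1] ang 161.1 F [-0.1 -0.8 -0.2] M [ 0.05 -0.19 -0.04] gap 52.3
delta [-0.0014 -0.0036  0.0004] mm 1.2 dr [-0.0001 -0.0001  0.0007]
```

```bash
python3 -m handwheel '[{"fingers":-1,"delta_pos":[0,0,0],"dr":[0,0,0]},{"fingers":-1,"delta_pos":[0,0,0],"dr":[0,0,0]},{"fingers":-1,"delta_pos":[0,0,0],"dr":[0,0,0]},{"fingers":-1,"delta_pos":[0,0,0],"dr":[0,0,0]},{"fingers":-1,"delta_pos":[0,0,0],"dr":[0,0,0]},{"fingers":-1,"delta_pos":[0,0,0],"dr":[0,0,0]},{"fingers":-1,"delta_pos":[0,0,0],"dr":[0,0,0]}]'
python3 go.py 559.2 152 151 161
```

```text
t: 4.5
tool_pos: [558.9, 153.0, 51.1]
orientation: [-0.0, 0.164, 0.986, -0.001]
force: [0.1, -0.9, 2.0]
finger_gap: 16.1
gripper_force: 30.0
t 4.5 pos [558.9 153.   51.1] ang 161.1 F [ 0.1 -0.9  2. ] M [-0.38  0.05  0.11] gap 16.1
delta [-0.0021 -0.0033 -0.3331] mm 100.0 dr [-0.0007  0.0001  0.0011]
```

```bash
python3 -m handwheel '[{"fingers":-1,"delta_pos":[0,0,-0.08],"dr":[0,0,0]},{"fingers":-1,"delta_pos":[0,0,-0.18],"dr":[0,0,0]},{"fingers":-1,"delta_pos":[0,0,-0.3],"dr":[0,0,0]},{"fingers":-1,"delta_pos":[0,0,-0.3],"dr":[0,0,0]}]'
python3 go.py 567.5 -100 141 80
```

```text
t: 4.9
tool_pos: [561.7, 155.6, 145.4]
orientation: [0.004, 0.164, 0.986, 0.002]
force: [0.8, 0.3, -1.1]
finger_gap: 15.7
gripper_force: 30.0
t 4.9 pos [561.7 155.6 145.4] ang 161.1 F [ 0.8  0.3 -1.1] M [ 0.11 -0.2  -0.08] gap 15.7
delta [-0.2939 -0.7999  0.0119] mm 255.7 dr [0.0063 0.001  0.9012]
```

```bash
python3 -m handwheel '[{"fingers":-1,"delta_pos":[-0.03,-0.08,0.01],"dr":[0,0,0.1]},{"fingers":-1,"delta_pos":[-0.294,-0.8,0.01],"dr":[0,0,0.9]},{"fingers":-1,"delta_pos":[-0.294,-0.8,0.01],"dr":[0,0,0.9]},{"fingers":-1,"delta_pos":[-0.294,-0.8,0.01],"dr":[0,0,0.9]},{"fingers":-1,"delta_pos":[-0.294,-0.8,0.01],"dr":[0,0,0.9]},{"fingers":-1,"delta_pos":[-0.294,-0.8,0.01],"dr":[0,0,0.9]},{"fingers":-1,"delta_pos":[-0.294,-0.8,0.01],"dr":[0,0,0.9]},{"fingers":-1,"delta_pos":[-0.294,-0.8,0.01],"dr":[0,0,0.9]},{"fingers":-1,"delta_pos":[-0.294,-0.8,0.01],"dr":[0,0,0.9]},{"fingers":-1,"delta_pos":[-0.294,-0.8,0.01],"dr":[0,0,0.9]},{"fingers":-1,"delta_pos":[-0.294,-0.8,0.01],"dr":[0,0,0.9]},{"fingers":-1,"delta_pos":[-0.294,-0.8,0.01],"dr":[0,0,0.9]}]'
python3 go.py 567.5 -166.7 96 80
```

```text
t: 6.1
tool_pos: [564.3, -101.9, 137.1]
orientation: [-0.0, 0.765, 0.644, -0.0]
force: [0.8, 0.3, -1.6]
finger_gap: 15.6
gripper_force: 30.0
t 6.1 pos [ 564.3 -101.9  137.1] ang 80.2 F [ 0.8  0.3 -1.6] M [-0.01 -0.11 -0.  ] gap 15.6
delta [-0.2111  0.0476  0.1371] mm 76.9 dr [-0.0008  0.      0.0023]
```

```bash
python3 -m handwheel '[{"fingers":-1,"delta_pos":[-0.1,0.024,0.06],"dr":[0,0,0.002]},{"fingers":-1,"delta_pos":[-0.211,0.048,0.15],"dr":[0,0,0.002]},{"fingers":-1,"delta_pos":[-0.211,0.048,0.15],"dr":[0,0,0.002]},{"fingers":-1,"delta_pos":[-0.211,0.048,0.15],"dr":[0,0,0.002]},{"fingers":-1,"delta_pos":[-0.211,0.048,0.15],"dr":[0,0,0.002]}]'
python3 go.py 567.5 -166.7 92 80
python3 - <<'E'
from h import *
S=avg("side",6);T=avg("top",4);np.savez("b.npz",S=S,T=T)
cv2.imwrite("pics/c3.png",cv2.resize(S[210:300,200:320].astype(np.uint8),(800,600),interpolation=2))
E
```

```text
t: 6.6
tool_pos: [568.4, -165.8, 93.1]
orientation: [-0.0, 0.766, 0.643, 0.001]
force: [0.5, 0.0, -1.1]
finger_gap: 16.1
gripper_force: 30.0
t 6.6 pos [ 568.4 -165.8   93.1] ang 80.0 F [ 0.5  0.  -1.1] M [-0.02 -0.11 -0.02] gap 16.1
delta [-0.0036 -0.0024  0.0038] mm 1.7 dr [ 0.0003 -0.0007  0.0002]
```

View pics/c3.png

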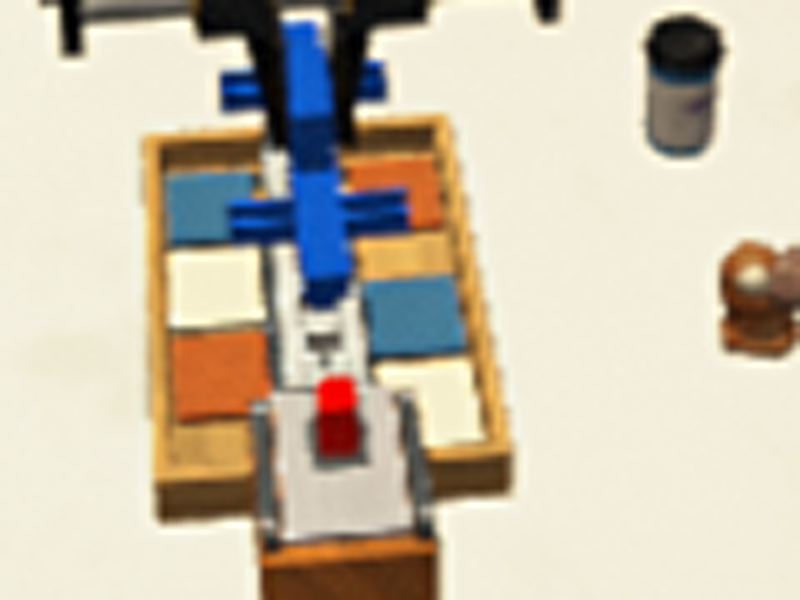

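The comb hovers over the rail. Its near end is at crop (325,290), one slot shows at (322,340), and the canister and whistle are clear. I fit the comb pose in this view relative to the slots seen in the same camera.

```bash
cat > n.py <<'E'
import re
src=open("m.py").read();exec(src[:src.index("cor=")]);exec(src[src.index("boxes="):src.index("def blueness")])
from scipy.optimize import minimize
S2=np.load("b.npz")["S"];b,g,r=[S2[...,i] for i in range(3)]
B=np.clip((b-1.7*g)/40,0,1);m=np.s_[229:258,231:264]
print("max",np.percentile((b-1.7*g)[m],[50,90,98]).round())
yaw=np.radians(-10)
for z in(75,76,77):
  f=lambda p:((cv2.GaussianBlur(sil("side",[p[0],p[1],p[2]],z),(0,0),.8)-B)[m]**2).sum()
  o=minimize(f,[568,-166,yaw],method="Nelder-Mead",options=dict(initial_simplex=[[568,-166,yaw],[572,-166,yaw],[568,-162,yaw],[568,-166,yaw+.05]],maxiter=150))
  print(z,o.x[:2],np.degrees(o.x[2]),o.fun)
E
python3 n.py
```

```text
max [-65.  44.  50.]
75 [ 570.98492907 -162.84918549] -12.178566126602913 58.8810272759183
76 [ 570.84140774 -163.82705123] -12.11353455811504 59.107658608954075
77 [ 570.32510288 -164.22908093] -11.655407895739776 57.67983686005632
```

```bash
python3 - <<'E'
from h import *
cv=lambda x,y:(x/6.667-.5+200,y/6.667-.5+210)
print(unproj("side",cv(322,340),40),unproj("side",cv(325,305),76), unproj("side",cv(336,381),88))
E
python3 -m handwheel '[{"fingers":-1,"delta_pos":[-0.008,0,0.03],"dr":[0,0,0]},{"fingers":-1,"delta_pos":[-0.008,0,0.045],"dr":[0,0,0]},{"fingers":-1,"delta_pos":[-0.008,0,0.053],"dr":[0,0,0]},{"fingers":-1,"delta_pos":[-0.008,0,0.058],"dr":[0,0,0]},{"fingers":-1,"delta_pos":[-0.008,0,0.058],"dr":[0,0,0]}]'
python3 go.py 567.5 -166.7 75 80
```

```text
[[ 557.47638899 -220.49983586   40.        ]] [[ 554.30308642 -240.08597345   76.        ]] [[ 545.59464246 -288.87373929   88.        ]]
t: 7.6
tool_pos: [566.9, -169.6, 75.7]
orientation: [-0.0, 0.767, 0.642, -0.001]
force: [-3.6, -1.3, 5.2]
finger_gap: 15.7
gripper_force: 30.0
t 7.6 pos [ 566.9 -169.6   75.7] ang 79.9 F [-3.6 -1.3  5.2] M [-0.13  0.86  0.03] gap 15.7
delta [0.0099 0.0002 0.0024] mm 3.1 dr [-0.001   0.0005 -0.0011]
```

```bash
python3 -m handwheel '[{"fingers":-1,"delta_pos":[0.0033,0,0.004],"dr":[0,0,0]},{"fingers":-1,"delta_pos":[0.005,0,0.004],"dr":[0,0,0]}]'
python3 -m handwheel '[{"fingers":-1,"delta_pos":[0.0033,0,0],"dr":[0,0,0]},{"fingers":-1,"delta_pos":[0.0033,0,0],"dr":[0,0,0]}]'
python3 -m handwheel '[{"fingers":-1,"delta_pos":[0.0033,0,0],"dr":[0,0,0]},{"fingers":-1,"delta_pos":[0.0033,0,0],"dr":[0,0,0]}]'; python3 go.py 567.5 -166.7 75 80
```

```text
t: 7.8
tool_pos: [567.7, -169.2, 75.0]
orientation: [0.001, 0.767, 0.642, -0.001]
force: [-4.2, -2.2, 6.3]
finger_gap: 15.6
gripper_force: 30.0
t: 8.0
tool_pos: [568.5, -168.5, 75.3]
orientation: [0.001, 0.767, 0.642, -0.0]
force: [-1.6, -3.3, 4.3]
finger_gap: 15.8
gripper_force: 30.0
t: 8.2
tool_pos: [569.2, -166.6, 75.0]
orientation: [0.001, 0.767, 0.642, 0.001]
force: [-0.4, -0.0, -1.8]
finger_gap: 15.8
gripper_force: 30.0
t 8.2 pos [ 569.2 -166.6   75. ] ang 79.9 F [-0.4 -0.  -1.8] M [-0.04 -0.14 -0.01] gap 15.8
delta [-0.0012 -0.0056 -0.0001] mm 1.7 dr [ 0.0018  0.0003 -0.0013]
```

The force vanished, so the teeth have found their slots. I lower gently.

```bash
python3 -m handwheel '[{"fingers":-1,"delta_pos":[0,0,0.006],"dr":[0,0,0]},{"fingers":-1,"delta_pos":[0,0,0.01],"dr":[0,0,0]},{"fingers":-1,"delta_pos":[0,0,0.01],"dr":[0,0,0]}]'
python3 -m handwheel '[{"fingers":-1,"delta_pos":[0,0,0.007],"dr":[0,0,0]},{"fingers":-1,"delta_pos":[0,0,0.014],"dr":[0,0,0]},{"fingers":-1,"delta_pos":[0,0,0.014],"dr":[0,0,0]}]'; python3 go.py 567.5 -166.7 57 80
```

```text
t: 8.5
tool_pos: [568.0, -165.3, 70.7]
orientation: [-0.001, 0.766, 0.642, -0.0]
force: [-0.1, -1.2, -1.0]
finger_gap: 15.7
gripper_force: 30.0
t: 8.8
tool_pos: [567.9, -165.8, 66.7]
orientation: [-0.0, 0.766, 0.642, -0.0]
force: [-0.1, -0.8, -1.2]
finger_gap: 15.5
gripper_force: 30.0
t 8.8 pos [ 567.9 -165.8   66.7] ang 79.9 F [-0.1 -0.8 -1.2] M [-0.03 -0.09 -0.03] gap 15.5
delta [-0.0034 -0.0009  0.0322] mm 9.7 dr [-0.0005 -0.0001 -0.0008]
```

```bash
python3 -m handwheel '[{"fingers":-1,"delta_pos":[0,0,0.01],"dr":[0,0,0]},{"fingers":-1,"delta_pos":[0,0,0.02],"dr":[0,0,0]},{"fingers":-1,"delta_pos":[0,0,0.025],"dr":[0,0,0]},{"fingers":-1,"delta_pos":[0,0,0.025],"dr":[0,0,0]}]'
python3 -m handwheel '[{"fingers":-1,"delta_pos":[0,0,0.004],"dr":[0,0,0]},{"fingers":-1,"delta_pos":[0,0,0.008],"dr":[0,0,0]},{"fingers":-1,"delta_pos":[0,0,0.008],"dr":[0,0,0]}]'; python3 go.py 567.5 -166.7 57 80
```

```text
t: 9.2
tool_pos: [568.0, -165.9, 59.3]
orientation: [-0.0, 0.766, 0.642, -0.0]
force: [-0.3, 0.3, -1.3]
finger_gap: 15.7
gripper_force: 30.0
t: 9.5
tool_pos: [568.1, -165.9, 57.1]
orientation: [-0.0, 0.766, 0.642, -0.0]
force: [0.3, -0.4, -2.3]
finger_gap: 15.9
gripper_force: 30.0
t 9.5 pos [ 568.1 -165.9   57.1] ang 79.9 F [ 0.3 -0.4 -2.3] M [-0.01 -0.1  -0.02] gap 15.9
delta [-0.003  -0.0015  0.0004] mm 1.0 dr [-0.0001  0.     -0.0009]
```

```bash
python3 -m handwheel '[{"fingers":-1,"delta_pos":[0,0,0.004],"dr":[0,0,0]},{"fingers":-1,"delta_pos":[0,0,0.006],"dr":[0,0,0]},{"fingers":-1,"delta_pos":[0,0,0.006],"dr":[0,0,0]}]'; python3 go.py 567.5 -166.7 57 80
```

```text
t: 9.8
tool_pos: [568.3, -165.9, 55.9]
orientation: [0.0, 0.766, 0.642, -0.0]
force: [-1.7, -0.1, 3.5]
finger_gap: 15.8
gripper_force: 30.0
t 9.8 pos [ 568.3 -165.9   55.9] ang 79.9 F [-1.7 -0.1  3.5] M [ 0.05  0.37 -0.02] gap 15.8
delta [-0.0031 -0.002  -0.0036] mm 1.5 dr [ 0.0001  0.0002 -0.0009]
```

Seated at the expected height with about 5 N. I release and rise.

```bash
python3 -m handwheel '[{"fingers":0,"delta_pos":[0,0,0],"dr":[0,0,0]},{"fingers":0,"delta_pos":[0,0,0],"dr":[0,0,0]},{"fingers":0,"delta_pos":[0,0,0],"dr":[0,0,0]},{"fingers":0,"delta_pos":[0,0,0],"dr":[0,0,0]},{"fingers":0,"delta_pos":[0,0,0],"dr":[0,0,0]},{"fingers":0,"delta_pos":[0,0,-0.1],"dr":[0,0,0]},{"fingers":0,"delta_pos":[0,0,-0.27],"dr":[0,0,0]},{"fingers":0,"delta_pos":[-0.41,0,-0.27],"dr":[0,0,0]},{"fingers":0,"delta_pos":[-0.41,0,-0.27],"dr":[0,0,0]},{"fingers":0,"delta_pos":[-0.41,0,-0.27],"dr":[0,0,0]},{"fingers":0,"delta_pos":[-0.41,0,-0.27],"dr":[0,0,0]}]'; python3 go.py 545 -292.5 97 80
python3 - <<'E'
from h import *
S=avg("side",4);T=avg("top",4);np.savez("c.npz",S=S,T=T)
cv2.imwrite("pics/c4.png",np.vstack([cv2.resize(S[210:300,200:320].astype(np.uint8),(480,340),interpolation=2),cv2.resize(T[180:240,275:380].astype(np.uint8),(480,260),interpolation=2)]))
E
```

```text
t: 10.9
tool_pos: [544.7, -292.8, 136.2]
orientation: [0.001, 0.769, 0.639, -0.001]
force: [0.3, 0.2, -1.0]
finger_gap: 43.3
gripper_force: 0.0
t 10.9 pos [ 544.7 -292.8  136.2] ang 79.4 F [ 0.3  0.2 -1. ] M [ 0.   -0.14  0.07] gap 43.3
delta [0.0016 0.0007 0.1308] mm 39.2 dr [-0.0002  0.0018 -0.0062]
```

View pics/c4.png

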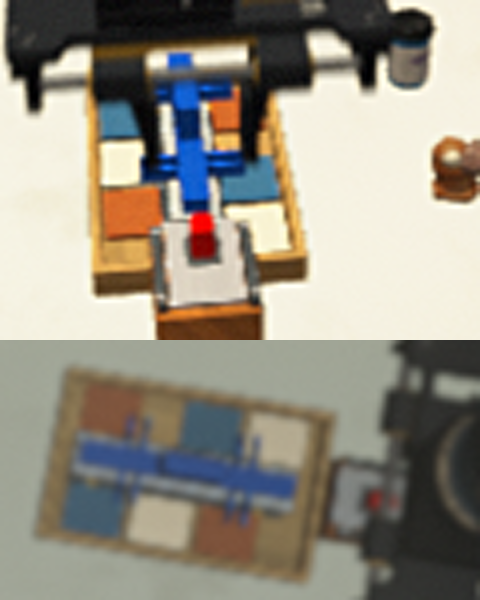

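The bar lies flat along the rail: top view bar centre (185,470), side view from (185,60) to (197,195), with the knob at (202,235) side. I'll push the bolt with closed fingers from behind the knob.

```bash
python3 go.py 541 -321 105 80;  python3 -m handwheel '[{"fingers":-1,"delta_pos":[-0.09,0.015,0],"dr":[0,0,0]},{"fingers":-1,"delta_pos":[-0.095,0.015,0],"dr":[0,0,0]},{"fingers":-1,"delta_pos":[-0.095,0.015,0],"dr":[0,0,0]},{"fingers":-1,"delta_pos":[-0.095,0.015,0],"dr":[0,0,0]},{"fingers":-1,"delta_pos":[-0.095,0.015,0.08],"dr":[0,0,0]},{"fingers":-1,"delta_pos":[-0.095,0.015,0.08],"dr":[0,0,0]},{"fingers":-1,"delta_pos":[-0.095,0.015,0.08],"dr":[0,0,0]}]'; python3 go.py 541 -321 68 80
```

```text
t 11.3 pos [ 547.2 -285.5  136.5] ang 80.1 F [-0.1 -0.5 -0.2] M [-0.02 -0.1  -0.  ] gap 43.5
delta [-0.12   0.     0.105] mm 47.8 dr [ 0.0001 -0.0002  0.0006]
t: 12.0
tool_pos: [546.1, -314.8, 112.4]
orientation: [-0.001, 0.766, 0.643, -0.0]
force: [-0.0, 0.2, -0.3]
finger_gap: 2.0
gripper_force: 0.0
t 12.0 pos [ 546.1 -314.8  112.4] ang 80.0 F [-0.   0.2 -0.3] M [-0.06 -0.06  0.03] gap 2.0
delta [-0.0234 -0.0129  0.1478] mm 45.1 dr [-0.0006 -0.0004 -0.0001]
```

```bash
python3 -m handwheel '[{"fingers":-1,"delta_pos":[-0.024,-0.013,0],"dr":[0,0,0]},{"fingers":-1,"delta_pos":[-0.024,-0.013,0],"dr":[0,0,0]},{"fingers":-1,"delta_pos":[-0.024,-0.013,0.08],"dr":[0,0,0]},{"fingers":-1,"delta_pos":[-0.024,-0.013,0.147],"dr":[0,0,0]},{"fingers":-1,"delta_pos":[-0.024,-0.013,0.147],"dr":[0,0,0]},{"fingers":-1,"delta_pos":[-0.024,-0.013,0.147],"dr":[0,0,0]}]'; python3 go.py 541 -321 68 80
```

```text
t: 12.6
tool_pos: [541.3, -322.5, 69.0]
orientation: [0.0, 0.767, 0.642, 0.0]
force: [0.1, 0.5, 0.7]
finger_gap: 0.5
gripper_force: 0.0
t 12.6 pos [ 541.3 -322.5   69. ] ang 79.9 F [0.1 0.5 0.7] M [-0.02 -0.09  0.  ] gap 0.5
delta [ 0.0049 -0.0017  0.0032] mm 1.8 dr [ 0.0003  0.0001 -0.0011]
```

```bash
python3 -m handwheel '[{"fingers":-1,"delta_pos":[0.02,0,0],"dr":[0,0,0]},{"fingers":-1,"delta_pos":[0.04,0,0],"dr":[0,0,0]},{"fingers":-1,"delta_pos":[0.06,0,0],"dr":[0,0,0]},{"fingers":-1,"delta_pos":[0.08,0,0],"dr":[0,0,0]},{"fingers":-1,"delta_pos":[0.1,0,0],"dr":[0,0,0]},{"fingers":-1,"delta_pos":[0.12,0,0],"dr":[0,0,0]},{"fingers":-1,"delta_pos":[0.14,0,0],"dr":[0,0,0]},{"fingers":-1,"delta_pos":[0.14,0,0],"dr":[0,0,0]}]'; python3 go.py 551 -267 68 80
```

```text
t: 13.4
tool_pos: [548.7, -279.1, 68.3]
orientation: [-0.0, 0.766, 0.643, 0.0]
force: [0.7, 0.5, -0.9]
finger_gap: 0.3
gripper_force: 0.0
t 13.4 pos [ 548.7 -279.1   68.3] ang 80.0 F [ 0.7  0.5 -0.9] M [-0.01 -0.1   0.06] gap 0.3
delta [0.0412 0.0006 0.0011] mm 12.4 dr [-0.0002 -0.0007  0.0002]
```

```bash
python3 -m handwheel '[{"fingers":-1,"delta_pos":[0.01,0,0],"dr":[0,0,0]},{"fingers":-1,"delta_pos":[0.02,0,0],"dr":[0,0,0]},{"fingers":-1,"delta_pos":[0.027,0,0],"dr":[0,0,0]},{"fingers":-1,"delta_pos":[0.027,0,0],"dr":[0,0,0]}]'; python3 -m handwheel '[{"fingers":-1,"delta_pos":[0.006,0,0],"dr":[0,0,0]},{"fingers":-1,"delta_pos":[0.01,0,0],"dr":[0,0,0]},{"fingers":-1,"delta_pos":[0.01,0,0],"dr":[0,0,0]}]'
python3 - <<'E'
from h import *
S=avg("side",4)
cv2.imwrite("pics/c5.png",cv2.resize(S[210:300,200:320].astype(np.uint8),(640,480),interpolation=2))
E
```

```text
t: 13.8
tool_pos: [549.5, -272.4, 68.1]
orientation: [-0.0, 0.766, 0.642, -0.0]
force: [0.1, -0.7, 0.0]
finger_gap: 0.4
gripper_force: 0.2
t: 14.1
tool_pos: [550.1, -269.7, 68.1]
orientation: [-0.0, 0.766, 0.642, -0.0]
force: [-0.6, -1.0, -0.6]
finger_gap: 0.6
gripper_force: 0.5
```

View pics/c5.png

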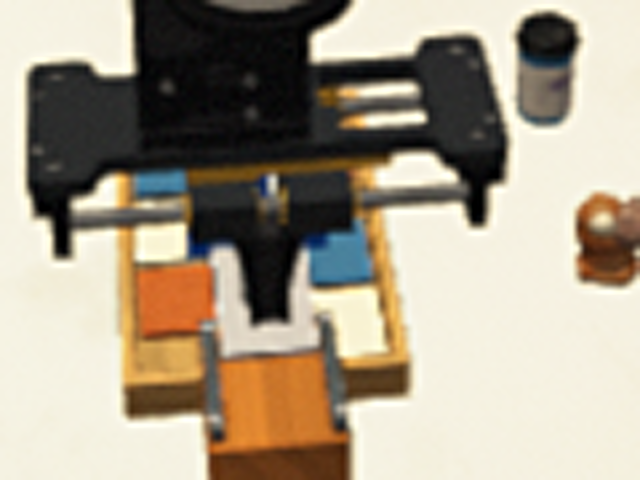

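The plate has advanced, its rear edge now at (270,352), and the knob is hidden behind the fingers. I keep pushing to the stop.

```bash
for i in 1; do python3 -m handwheel '[{"fingers":-1,"delta_pos":[0.006,0,0],"dr":[0,0,0]},{"fingers":-1,"delta_pos":[0.01,0,0],"dr":[0,0,0]},{"fingers":-1,"delta_pos":[0.01,0,0],"dr":[0,0,0]}]'; done; python3 -m handwheel '[{"fingers":-1,"delta_pos":[0.004,0,0],"dr":[0,0,0]},{"fingers":-1,"delta_pos":[0.007,0,0],"dr":[0,0,0]},{"fingers":-1,"delta_pos":[0.007,0,0],"dr":[0,0,0]}]';python3 go.py 551 -267 68 80
```

```text
t: 14.6
tool_pos: [550.4, -269.2, 68.4]
orientation: [0.001, 0.767, 0.642, -0.001]
force: [-1.4, -5.9, -0.9]
finger_gap: 0.5
gripper_force: 2.6
t: 14.9
tool_pos: [550.5, -269.2, 68.5]
orientation: [0.002, 0.767, 0.641, -0.002]
force: [-0.7, -8.9, -1.5]
finger_gap: 0.5
gripper_force: 4.2
t 14.9 pos [ 550.5 -269.2   68.5] ang 79.8 F [-0.7 -8.9 -1.5] M [-1.85  0.22  0.04] gap 0.5
delta [0.0074 0.0004 0.0017] mm 2.3 dr [ 0.0005  0.0033 -0.0023]
```

```bash
python3 -m handwheel '[{"fingers":-1,"delta_pos":[-0.05,0,0],"dr":[0,0,0]},{"fingers":-1,"delta_pos":[-0.1,0,0],"dr":[0,0,0]},{"fingers":-1,"delta_pos":[-0.1,0,0],"dr":[0,0,0]},{"fingers":-1,"delta_pos":[-0.1,0,-0.1],"dr":[0,0,0]},{"fingers":-1,"delta_pos":[-0.1,0,-0.3],"dr":[0,0,0]},{"fingers":-1,"delta_pos":[-0.6,0,-0.4],"dr":[0,0,0]},{"fingers":-1,"delta_pos":[-0.6,0,-0.4],"dr":[0,0,0]},{"fingers":-1,"delta_pos":[-0.6,0,-0.4],"dr":[0,0,0]},{"fingers":-1,"delta_pos":[-0.6,0,-0.4],"dr":[0,0,0]},{"fingers":-1,"delta_pos":[-0.6,0,-0.4],"dr":[0,0,0]},{"fingers":-1,"delta_pos":[-0.6,0,-0.4],"dr":[0,0,0]}]'
python3 - <<'E'
from h import *
S=avg("side",4);T=avg("top",4)
for n,im,bx in(("top",T,(325,195,375,235)),("side",S,(235,235,265,290))):
    m=np.zeros((384,512),bool);m[bx[1]:bx[3],bx[0]:bx[2]]=1;y,x=np.nonzero(m&red(im));print(n,len(x),unproj(n,[[x.mean(),y.mean()]],80) if len(x) else 0)
cv2.imwrite("pics/c6.png",np.vstack([cv2.resize(S[210:300,200:320].astype(np.uint8),(480,340),interpolation=2),cv2.resize(T[180:240,275:380].astype(np.uint8),(480,260),interpolation=2)]))
E
```

```text
t: 16.0
tool_pos: [520.5, -439.8, 187.8]
orientation: [-0.001, 0.766, 0.643, 0.001]
force: [0.7, 0.6, -0.5]
finger_gap: 0.4
gripper_force: 0.0
top 12 [[ 553.21953728 -250.02303034   80.        ]]
side 0 0
```

View pics/c6.png

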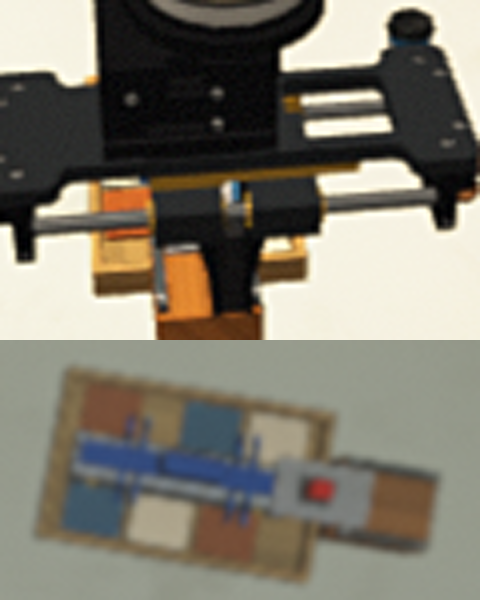

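The plate covers the bar end at (285,487), and the knob moved 43.6 mm onto a hard stop, at tray y of about -81. The bar is flat, the canister and whistle were standing and untouched in the last clear side view, and the arm is clear.

```bash
python3 -c "
from cell import ticket
print(ticket.finish_job())"
```

```text
the job is handed in; nothing more can be done
None
```

The job is handed in, with no verdict returned: the blue divider sits fully down in the rail, the bolt is pushed to its stop over the bar's end (knob within about 1 mm of home), and I never moved the arm near the canister, jar or whistle; robot time was about 16.5 s.

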